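# Sort the thread spools into the lift-out trays, then hold the thread case open

## Task

We are repacking the conservator's thread case. First stand the red spools on end in the red tray and the white one on end in the white tray, leaving the trays and everything else on the table where they are; then raise the lid of the case by its brass knob and hold it open at 60 degrees, so that I can lower both trays in with two hands. The lid has no stay and drops shut if let go, and its hinge screws are worn, so do not swing it up beyond about 75 degrees; finish still holding the knob, with the lid steady at 60 degrees.

Things in the scene. Friction and masses are not known exactly. Their poses are not given: they have to be found in the camera images.
- case_lid (a joint): hinge of the thread case's lid: 0 when shut, grows as the front of the lid is raised, 1.047 rad = 60 degrees; limit 1.75. It turns easily (friction under 0.05 N m) and has no stay or spring: the lid (0.3 to 0.6 kg) falls shut by its own weight at any angle below about 90 degrees
- thread_case: dark wooden case with brass corners, fixed to the table, 180 mm (x) by 220 mm (y) by 75 mm high without its lid. Origin in the middle of its underside, on the table; its own -x side is the front (with the knob and the brass lock plate) and points roughly to the robot, z up. The shut lid brings it to 99 mm (raised panel 102 mm)
- lid_hinge (a point): middle of the lid's hinge line, at the upper back edge of the case: in the case's frame at x = +93.5 mm, y = 0, z = 75 mm. The hinge line runs along the case's own y. The point is fixed to the case and has its axes
- lid_knob (a point): centre of the lid's brass knob, moving with the lid: a round cylinder 25 mm in diameter, 22 mm long, whose axis stands straight out of the middle of the lid's front; this point is 27 mm ahead of that face. Lid shut: 210.5 mm ahead of the hinge line (case's own -x), 12 mm above it, 87 mm above the table. Pinched from above across the case's y, it turns between the pads as the lid rises
- red_tray: open red tray, loose, 0.35 kg, outside 96 mm (own x) by 155 mm (own y) by 28 mm high, walls 4 mm, inner floor 4 mm above its underside. Origin in the middle of its underside, on the table; long side along its own y, z up
- white_tray: open white tray, otherwise the same as the red one
- red_spool_a_top (a point): middle of the top end of a wooden thread spool (red thread) that stands on end: 42 mm high, ends 28 mm across, 0.04 kg; its loose thread end is only for the eye. The point is on the spool's axis, 42 mm above its foot; own z up along the axis. To the fingers it is a square block 28 x 28 x 42 mm with sides along its own x and y
- red_spool_b_top (a point): middle of the top end of a wooden thread spool (red thread) that stands on end: 42 mm high, ends 28 mm across, 0.04 kg; its loose thread end is only for the eye. The point is on the spool's axis, 42 mm above its foot; own z up along the axis. To the fingers it is a square block 28 x 28 x 42 mm with sides along its own x and y
- white_spool_top (a point): middle of the top end of a wooden thread spool (white thread) that stands on end: 42 mm high, ends 28 mm across, 0.04 kg; its loose thread end is only for the eye. The point is on the spool's axis, 42 mm above its foot; own z up along the axis. To the fingers it is a square block 28 x 28 x 42 mm with sides along its own x and y
- tweezers_b: plain steel tweezers lying flat, 12 x 122 x 9 mm, near the front edge of the table; to be left alone. Origin at its underside
- vial_1: clear corked glass vial with a paper label, 32 x 32 x 56 mm, at the left edge of the table; to be left alone. Origin at its underside
- vial_2: brown corked glass vial with a paper label, 36 x 36 x 84 mm, at the left edge of the table; to be left alone. Origin at its underside
- tin_b: flat green and grey tin of wax, 72 x 72 x 24 mm, at the left edge of the table; to be left alone. Origin at its underside
- magnifier_b: magnifying glass lying flat, 71 x 166 x 17 mm, behind the trays, to the left; to be left alone. Origin at its underside
- tape_b: roll of cream masking tape lying flat, 96 x 95 x 25 mm, behind the spools; to be left alone. Origin at its underside
- scissors_b: scissors with blue handles lying flat, 87 x 199 x 9 mm, to the right of the spools; to be left alone. Origin at its underside
- caliper: grey steel caliper lying flat, 72 x 200 x 8 mm, at the right; to be left alone. Origin at its underside
- notebook_b: closed dark blue notebook lying flat, 210 x 152 x 14 mm, at the far right; to be left alone. Origin at its underside

How it is judged:
By the outcome, as a careful person would: the job done as asked, in the order asked, and still so for the second after the job is handed in, while the arm keeps its last pose, push and grip.
It also fails if it takes over 67 s, if anything falls off the work surface, if the arm or the gripper's body presses on something with over 40 N, if the wrist force passes 120 N, or if a joint passes its speed limit or range.

## Robot

A 6-joint arm with a two-finger parallel gripper is mounted at the origin on a cart in front of the work surface, level with it; the furniture and walls round the work are solid. World frame = base frame: x ahead of the robot, y to its left, z up, the work surface at z = 0. Lengths are in mm, angles in rad, forces in N, time in s.
With the tool pointing down it reaches from about 275 to 975 mm from the base axis. Payload 8.4 kg.
Tool frame: the origin (TCP) lies between the finger pads, 19 mm behind the fingertips; this is the grasp point; z points along the fingers, y is the line along which they close (so a half turn about z gives the same grasp; the last joint's range is limited). The gripper opens to 92 mm and grips with 3 to 60 N. Pads are 20 mm wide; open, the fingers measure 128 mm over their backs; the gripper's body (75 mm by 189 mm) begins 69 mm behind the grasp point.
Start: joints at [-1.199, 0.353, 1.633, -0, 1.155, -0.002], TCP at [228.221, -581.845, 233.283] pointing down, gripper open.
Joint ranges: [-2.63, 2.63], [-0.92, 2.1], [0.06, 2.66], [-1.3, 4.44], [0, 2.69], [-3.02, 3.02]. Speed limits (rad/s): [2.22, 2.22, 2.79, 3.14, 3.14, 3.14].

## Interface

Orientations are given as a unit quaternion [x, y, z, w].
In Python, from plant import arm gives the robot as it stands.
- The arm moves only by the tool drive_tool, never from a script. Its argument "moves" is a list of rows, each a list of 5 numbers: the shift along the tool's x, y, z in a scale on which 1.0 is 600 mm, then the turn about the tool's z in parts of the range, where 1.0 means pi rad, then the opening, from 0 (shut) to 1 (fully open). In form: [[dx, dy, dz, twist, grip], ...]. A call has exactly 5 rows; each row is the pose to reach, as a shift and turn from the pose commanded when the call began, along the tool's axes at that moment; what a row does not reach only later rows make up. A row lasts 1/10 s, in which the tool goes at most 50 mm and 8.59 degrees, less where a joint would pass 70% of its speed; a pose out of reach is approached as far as the arm can. No shift or turn number may pass 1 either way. A call with a gripper value outside its range is refused whole. The fingers move at their own pace and stop on an object; "force" is the grip in N (left out, the last holds). Time passes only in rows, so rows that repeat a pose let the fingers close, or fill a call up. It gives the time, the measured TCP pose, the force, the opening and the grip force at its end, in the units of the state.
- arm.state(): the state, without advancing time (a new reading comes with each control period).
- arm.camera(name): name is "scene" or "top"; returns a dict with "frame" (400x640x3 uint8, red, green, blue), "fov_y" (degrees; the focal length in pixels is half the picture's height over the tangent of half this angle, whatever the lens; pixels are square), "cx", "cy" (the principal point, pixels), "distortion" ([k1, k2, p1, p2, k3] as OpenCV has them; the pictures are not rectified), "xyz" and "attitude" of the camera in the world. Camera axes: x right, y down, z forward; pixel columns grow to the right and rows downward; lengths in mm; the calibration is good to about 2 mm. A picture is of the moment at which its call begins. There is no depth.
- arm.finish_job(): hands the job in; it is judged then, once.
The state is a dict: "time_s": time; "q": joint angles; "qd": joint speeds; "joint_efforts": joint torques, N m; "eef_pos": TCP position; "orientation": TCP orientation; "wrist_force": force on the tool from outside, world axes, zero at the start; "wrist_torque": the same for the moment, N m; "gripper_width": finger opening in mm; "finger_force": force on a finger pad.
Only numpy, scipy, OpenCV 4.12 (cv2) and the standard library are available. Lean on these libraries where they do the work, as an engineer would, in place of code of your own. Each camera call takes 0.05 s, during which the arm holds its last target. There are 200 camera calls.

## Working session

There is one attempt and no reset: what is moved stays moved. The work goes in short steps, Python scripts to look and compute and a tool call to move; the robot and the scene stay as the last step left them, time stands still between calls to the robot, and variables do not carry over. Pictures are saved under pics/ and viewed, at most 10 in all, crops included, and the job is handed in when it is done.

Besides the shell and the picture viewer there is one more tool, called after "Call:" as a command line: name --pt "numbers of a row" for each row, then --argument value for the rest. drive_tool: Moves the arm, as the interface text tells. Its arguments: {"type":"object","properties":{"moves":{"type":"array"},"force":{"type":"number"}},"required":["moves"]}

```bash
ls; mkdir -p pics; python3 - <<'E'
from plant import arm
import cv2
for n in("scene","top"):
    c=arm.camera(n); print(n,{k:v for k,v in c.items() if k!="frame"})
    cv2.imwrite(f"pics/{n}0.png",c["frame"][:,:,::-1])
print(arm.state())
E
```

```text
pics
scene {'fov_y': 46.72676026552197, 'cx': 325.7081976288649, 'cy': 189.29213790132135, 'distortion': array([-0.06834318,  0.        ,  0.        ,  0.        ,  0.        ]), 'xyz': array([-521.39072909,  633.25144135,  999.7795995 ]), 'attitude': array([-0.42617542,  0.77725672, -0.41108963,  0.21272474])}
top {'fov_y': 53.955031467511205, 'cx': 320.7229459236285, 'cy': 199.62321698521163, 'distortion': array([-0.05693959,  0.        ,  0.        ,  0.        ,  0.        ]), 'xyz': array([ 356.59595048,  -94.30542103, 1357.43818601]), 'attitude': array([-0.70206307,  0.70714956, -0.05929807,  0.05941965])}
{'time_s': 0.1, 'q': array([-1.19939261e+00,  3.53560147e-01,  1.63407016e+00,  8.85236864e-06,
        1.15522458e+00, -2.38007608e-03]), 'qd': array([ 8.87307258e-04, -9.27223146e-04, -1.27719752e-03, -1.18167276e-05,
       -1.07426968e-03,  2.79390741e-04]), 'joint_efforts': array([-8.12509934e-04, -5.94902837e+01, -3.34931302e+01,  6.96867309e-02,
        1.83467183e-02, -2.02019163e-05]), 'eef_pos': array([ 228.06792768, -581.43123029,  232.64601927]), 'orientation': array([ 9.82586621e-01,  1.85804020e-01, -1.11809327e-04, -6.21147146e-04]), 'wrist_force': array([0.5325776 , 0.3419698 , 0.63498385]), 'wrist_torque': array([-0.01710141,  0.03342296,  0.05064023]), 'finger_force': 0.0, 'gripper_width': 91.97634580490156}
```

View pics/scene0.png

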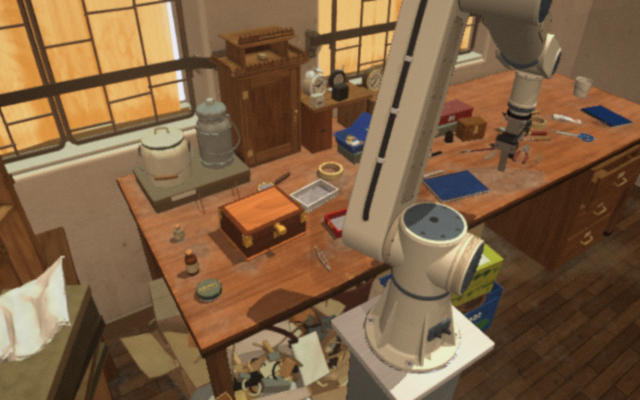

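View pics/top0.png

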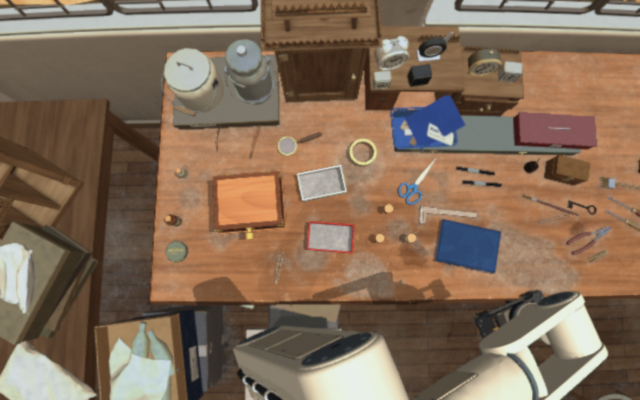

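The top view shows the case at about (247,202) with its knob at (249,234). The white tray is at (321,182), the red tray at (330,237), and the spools at (388,209), (379,238) and (410,238). The scene view has the case at (262,215), and the arm hides the spools.

```bash
python3 - <<'E'
import cv2
a=cv2.imread("pics/top0.png")[155:275,290:430]
cv2.imwrite("pics/c1.png",cv2.resize(a,None,fx=5,fy=5,interpolation=cv2.INTER_CUBIC)[:600,:700])
a=cv2.imread("pics/top0.png")[160:250,195:295]
b=cv2.imread("pics/scene0.png")[170:260,210:350]
r=lambda i:cv2.resize(i,(0,0),fx=3.3,fy=3.3,interpolation=cv2.INTER_CUBIC)
cv2.imwrite("pics/c2.png",cv2.hconcat([r(a),r(b)]))
E
```

```text
(no output)
```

View pics/c1.png

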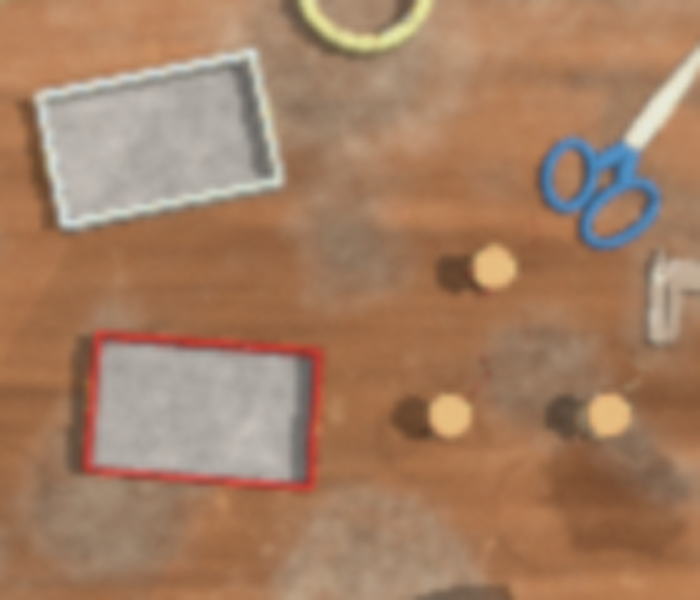

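View pics/c2.png

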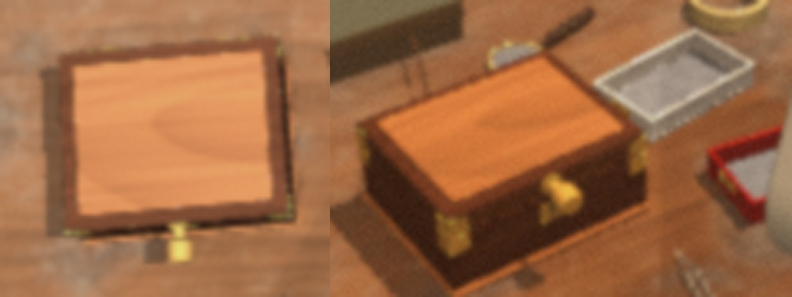

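The crops show the white tray's rim corners at (40,95), (252,53), (280,183) and (65,228), and the red tray's at (95,335), (322,350), (312,488) and (85,470). The spool tops are at (494,267), (450,415) and (609,415). Thread colours can't be seen from above. The knob is at (180,247) in the left half of the second crop and (565,195) in the right half.

```bash
cat > h.py <<'E'
import numpy as np, cv2, json
from scipy.spatial.transform import Rotation as R
CAL={"scene":(46.72676026552197,325.7081976288649,189.29213790132135,-0.06834318,[-521.39072909,633.25144135,999.7795995],[-0.42617542,0.77725672,-0.41108963,0.21272474]),
"top":(53.955031467511205,320.7229459236285,199.62321698521163,-0.05693959,[356.59595048,-94.30542103,1357.43818601],[-0.70206307,0.70714956,-0.05929807,0.05941965])}
def cam(n):
    fv,cx,cy,k,p,q=CAL[n]; f=200/np.tan(np.radians(fv/2))
    return np.array([[f,0,cx],[0,f,cy],[0,0,1]]),np.array([k,0,0,0,0.]),np.array(p),R.from_quat(q).as_matrix()
def ray(n,uv):
    K,d,p,M=cam(n); x=cv2.undistortPoints(np.array([[uv]],float),K,d)[0,0]
    v=M@np.array([x[0],x[1],1]); return p,v/np.linalg.norm(v)
def onz(n,uv,z):
    p,v=ray(n,uv); return p+v*(z-p[2])/v[2]
def proj(n,X):
    K,d,p,M=cam(n); X=np.atleast_2d(np.array(X,float))
    return cv2.projectPoints((X-p)@M,np.zeros(3),np.zeros(3),K,d)[0][:,0]
def tri(a,b):
    p,v=ray("top",a); q,w=ray("scene",b)
    s=np.linalg.lstsq(np.stack([v,-w],1),q-p,rcond=None)[0]
    A,B=p+v*s[0],q+w*s[1]; return (A+B)/2,np.linalg.norm(A-B)
def crop(uv,f,o): return [(uv[0]+.5)/f-.5+o[0],(uv[1]+.5)/f-.5+o[1]]
E
cat > m.py <<'E'
from h import *
np.set_printoptions(precision=1,suppress=True)
for s in((494,267),(450,415),(609,415)):
    X=onz("top",crop(s,5,(290,155)),42); print("spool",X,proj("scene",X))
for n,P in(("white",[(40,95),(252,53),(280,183),(65,228)]),("red",[(95,335),(322,350),(312,488),(85,470)])):
    C=np.array([onz("top",crop(p,5,(290,155)),28) for p in P]); print(n,C,C.mean(0),cv2.minAreaRect(C[:,:2].astype(np.float32)))
print("lid top corners top",[onz("top",crop(p,3.3,(195,160)),99) for p in[(63,55),(280,38),(292,220),(68,235)]])
print("same scene",[onz("scene",crop((p[0]-330,p[1]),3.3,(210,170)),99) for p in[(545,48),(645,130),(455,215),(360,122)]])
print("knob",tri(crop((180,248),3.3,(195,160)),crop((565-330,197),3.3,(210,170))),onz("top",crop((180,248),3.3,(195,160)),99))
print("wtray tri",tri(crop((280,183),5,(290,155)),crop((752-330,65),3.3,(210,170))),tri(crop((65,228),5,(290,155)),crop((598-330,78),3.3,(210,170))))
E
python3 m.py
```

```text
spool [ 549.3 -324.    42. ] [[379.1 183.3]]
spool [ 449.5 -291.    42. ] [[389.4 199.6]]
spool [ 448.5 -397.9   42. ] [[412.3 190.6]]
white [[ 674.4  -15.2   28. ]
 [ 703.4 -163.    28. ]
 [ 611.  -180.8   28. ]
 [ 580.6  -32.7   28. ]] [642.4 -97.9  28. ] ((642.0176391601562, -97.8175048828125), (95.4033432006836, 151.4571990966797), 11.094860076904297)
red [[ 506.7  -53.1   28. ]
 [ 495.3 -207.3   28. ]
 [ 402.2 -198.7   28. ]
 [ 415.4  -46.2   28. ]] [ 454.9 -126.3   28. ] ((454.572265625, -126.6923828125), (154.61935424804688, 93.44979095458984), 85.6518783569336)
lid top corners top [array([650.7, 257.3,  99. ]), array([666.2,  40.2,  99. ]), array([484. ,  26.6,  99. ]), array([470.6, 245.5,  99. ])]
same scene [array([669.6,  44.8,  99. ]), array([493.9,  28.6,  99. ]), array([475.3, 239.6,  99. ]), array([650.3, 258.8,  99. ])]
knob (array([458.1, 137.2,  87.6]), np.float64(0.69957295566465)) [457.3 135.4  99. ]
wtray tri (array([ 610.8, -180.4,   30.2]), np.float64(0.77734296691669)) (array([589.5,  -9. ,  83.9]), np.float64(63.380402654248456))
```

```bash
python3 - <<'E'
import cv2
a=cv2.imread("pics/top0.png")[198:250,366:426]
cv2.imwrite("pics/c3.png",cv2.resize(a,None,fx=11,fy=11,interpolation=cv2.INTER_CUBIC))
E
```

```text
(no output)
```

View pics/c3.png

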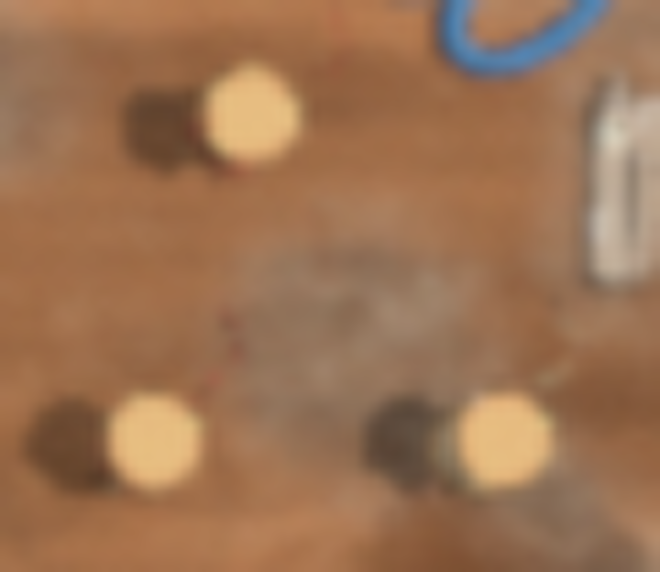

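The crop shows red thread by the upper-left spool (252,115) and a red tail by the lower-left one (155,440). The right spool (503,440) has light thread and a pale tail, so it is the white one. I'll swing the arm aside so the scene camera can see the spools.

Units first: shifts go in shares of 600 mm and turns go in shares of pi rad. So -225 mm / 600 = -0.375, -180 mm / 600 = -0.3.

Call:
drive_tool --pt "-0.075 -0.0317 0 0 1" --pt "-0.15 -0.0633 0 0 1" --pt "-0.225 -0.095 0 0 1" --pt "-0.3 -0.1267 0 0 1" --pt "-0.375 -0.1583 0 0 1"

```text
time_s: 0.6
eef_pos: [-17.7, -575.0, 233.1]
orientation: [0.983, 0.186, 0.0, -0.0]
wrist_force: [0.9, -0.3, 0.5]
gripper_width: 92.1
finger_force: 0.0
```

Scaled: -225 mm / 600 = -0.375, -180 mm / 600 = -0.3.

Call:
drive_tool --pt "-0.075 -0.0317 0 0 1" --pt "-0.15 -0.0633 0 0 1" --pt "-0.225 -0.095 0 0 1" --pt "-0.3 -0.1267 0 0 1" --pt "-0.375 -0.1583 0 0 1"

```text
time_s: 1.1
eef_pos: [-262.0, -568.7, 233.0]
orientation: [0.983, 0.186, 0.0, -0.0]
wrist_force: [-0.3, 0.1, -0.4]
gripper_width: 91.9
finger_force: 0.0
```

```bash
python3 - <<'E'
from plant import arm
import cv2
c=arm.camera("scene")["frame"][:,:,::-1]; cv2.imwrite("pics/scene1.png",c)
cv2.imwrite("pics/c4.png",cv2.resize(c[140:230,310:440],None,fx=6,fy=6,interpolation=cv2.INTER_CUBIC))
E
```

```text
(no output)
```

View pics/c4.png

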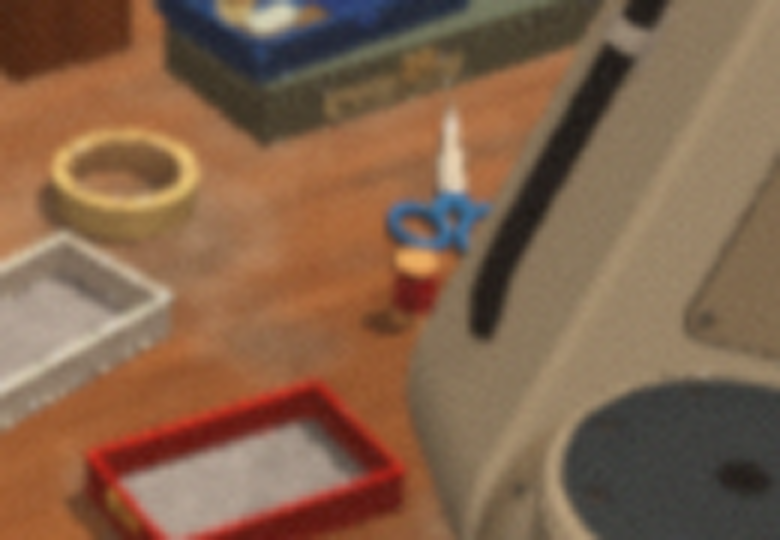

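The crop shows spool A's top at (416,264) with red thread. The red tray's corners are at (90,460), (318,383) and (402,470). The other two spools are still behind the arm.

```bash
python3 - <<'E'
from h import *
np.set_printoptions(precision=1,suppress=True)
c=lambda p:crop(p,5,(290,155)); s=lambda p:crop(p,6,(310,140))
for a,b in(((494,267),(416,264)),((95,335),(90,460)),((322,350),(318,383)),((312,488),(402,470)),((280,183),(172,296)),((252,53),(65,236))): print(tri(c(a),s(b)))
E
```

```text
(array([ 549.8, -324.1,   40.3]), np.float64(0.5276009612700329))
(array([506. , -54. ,  27.6]), np.float64(2.215275010447451))
(array([ 495. , -207.5,   28.8]), np.float64(0.6727538928203235))
(array([ 402.5, -198.2,   29.8]), np.float64(0.87796530150999))
(array([ 609.6, -181.1,   32.8]), np.float64(1.6415755823443836))
(array([ 702.4, -163.3,   30.3]), np.float64(1.1642154342890816))
```

Scaled: 240 mm / 600 = 0.4, 6.6 mm / 600 = 0.011.

Call:
drive_tool --pt "0.08 0.011 0.015 0 1" --pt "0.16 0.022 0.0317 0 1" --pt "0.24 0.033 0.0467 0 1" --pt "0.32 0.044 0.0633 0 1" --pt "0.4 0.055 0.0783 0 1"

```text
time_s: 1.65
eef_pos: [-22.9, -511.3, 185.7]
orientation: [0.983, 0.186, 0.0, -0.0]
wrist_force: [0.1, 0.6, -0.7]
gripper_width: 91.8
finger_force: 0.0
```

Scaled: 240 mm / 600 = 0.4, 192 mm / 600 = 0.32.

Call:
drive_tool --pt "0.08 0.011 0.015 0 1" --pt "0.16 0.022 0.0317 0 1" --pt "0.24 0.033 0.0467 0 1" --pt "0.32 0.044 0.0633 0 1" --pt "0.4 0.055 0.08 0 1"

```text
time_s: 2.15
eef_pos: [212.8, -454.4, 137.9]
orientation: [0.983, 0.186, 0.0, 0.0]
wrist_force: [1.4, -0.0, -1.1]
gripper_width: 91.7
finger_force: 0.0
```

Scaled: 242 mm / 600 = 0.4033, 192 mm / 600 = 0.32, 0.374 rad / 3.1416 = 0.119.

Call:
drive_tool --pt "0.08 0.011 0.015 0.0239 1" --pt "0.16 0.022 0.0317 0.0477 1" --pt "0.24 0.033 0.0467 0.0716 1" --pt "0.32 0.044 0.0633 0.0955 1" --pt "0.4033 0.055 0.08 0.119 1"

```text
time_s: 2.65
eef_pos: [448.7, -396.9, 89.9]
orientation: [1.0, -0.002, -0.0, -0.0]
wrist_force: [0.6, 0.9, 0.1]
gripper_width: 91.9
finger_force: 0.0
```

Call:
drive_tool --pt "0 0.0017 0.0333 0 1" --pt "0 0.0017 0.0667 0 1" --pt "0 0.0017 0.09 0 1" --pt "0 0.0017 0.09 0 0.6" --pt "0 0.0017 0.09 0 0.3" --force 12

```text
time_s: 3.15
eef_pos: [446.6, -399.2, 36.7]
orientation: [1.0, -0.0, -0.0, -0.0]
wrist_force: [-0.0, -0.4, 0.3]
gripper_width: 78.2
finger_force: 0.0
```

Scaled: -20 mm / 600 = -0.0333.

Call:
drive_tool --pt "0 0 0 0 0" --pt "0 0 0 0 0" --pt "0 0 0 0 0" --pt "0 0 0 0 0" --pt "0 0 -0.0333 0 0"

```text
time_s: 3.65
eef_pos: [445.6, -398.0, 55.0]
orientation: [1.0, -0.0, -0.001, -0.001]
wrist_force: [0.0, 0.3, 0.1]
gripper_width: 38.0
finger_force: 0.0
```

The fingers close more slowly than I allowed for, so I'll go back down and finish closing.

Scaled: 20 mm / 600 = 0.0333, 1 mm / 600 = 0.0017.

Call:
drive_tool --pt "0.0017 0 0.0333 0 0.42" --pt "0.0017 0 0.0333 0 0.1" --pt "0.0017 0 0.0333 0 0" --pt "0.0017 0 0.0333 0 0" --pt "0.0017 0 0.0333 0 0"

```text
time_s: 4.15
eef_pos: [447.9, -399.2, 36.9]
orientation: [1.0, -0.0, 0.0, 0.0]
wrist_force: [-0.5, 1.0, 0.1]
gripper_width: 27.6
finger_force: 12.0
```

Call:
drive_tool --pt "0 0 0 0 0" --pt "0 0 0 0 0" --pt "0 0 0 0 0" --pt "0 0 0 0 0" --pt "0 0 0 0 0"

```text
time_s: 4.65
eef_pos: [447.8, -399.1, 36.6]
orientation: [1.0, -0.0, -0.0, -0.0]
wrist_force: [1.2, -0.0, -0.4]
gripper_width: 28.1
finger_force: 12.0
```

Scaled: -111 mm / 600 = -0.185, -74 mm / 600 = -0.1233.

Call:
drive_tool --pt "0 0 -0.045 0 0" --pt "0 0 -0.09 0 0" --pt "0.04 -0.0617 -0.09 0 0" --pt "0.08 -0.1233 -0.09 0 0" --pt "0.12 -0.185 -0.09 0 0"

```text
time_s: 5.15
eef_pos: [520.5, -287.2, 91.0]
orientation: [1.0, -0.001, 0.0, 0.0]
wrist_force: [0.3, 0.5, 0.7]
gripper_width: 27.4
finger_force: 12.0
```

Call:
drive_tool --pt "0.04 -0.0633 0 0 0" --pt "0.08 -0.1267 0 0 0" --pt "0.12 -0.19 0 0 0" --pt "0.1617 -0.2533 0 0 0" --pt "0.2033 -0.315 0 0 0"

```text
time_s: 5.65
eef_pos: [642.7, -97.4, 90.6]
orientation: [1.0, -0.0, 0.0, 0.0]
wrist_force: [0.5, -0.1, -0.6]
gripper_width: 27.9
finger_force: 12.0
```

Scaled: 49.5 mm / 600 = 0.0825, 46 mm / 600 = 0.0767.

Call:
drive_tool --pt "0 0 0 0 0" --pt "0 0 0.0333 0 0" --pt "0 0 0.0667 0 0" --pt "0 0 0.0767 0 0" --pt "0 0 0.0825 0 0"

```text
time_s: 6.15
eef_pos: [641.2, -99.6, 40.4]
orientation: [1.0, -0.0, -0.001, -0.0]
wrist_force: [-0.4, -0.3, -0.2]
gripper_width: 28.1
finger_force: 12.0
```

Scaled: 0.5 mm / 600 = 0.0008.

Call:
drive_tool --pt "0 0 0.0008 0 0.2" --pt "0 0 0.0008 0 0.5" --pt "0 0 0.0008 0 0.55" --pt "0 0 0.0008 0 0.55" --pt "0 0 0.0008 0 0.55"

```text
time_s: 6.65
eef_pos: [642.2, -99.2, 41.0]
orientation: [1.0, -0.0, 0.0, 0.0]
wrist_force: [-0.6, 0.9, -0.5]
gripper_width: 50.5
finger_force: 0.0
```

Scaled: 136 mm / 600 = 0.2267, 93 mm / 600 = 0.155.

Call:
drive_tool --pt "0 0 -0.0333 0 0.55" --pt "0 0 -0.0833 0 0.8" --pt "-0.04 0.0833 -0.0833 0 1" --pt "-0.08 0.155 -0.0833 0 1" --pt "-0.12 0.2267 -0.0833 0 1"

```text
time_s: 7.15
eef_pos: [571.3, -232.8, 91.1]
orientation: [1.0, 0.001, 0.0, 0.0]
wrist_force: [0.3, -1.4, 0.4]
gripper_width: 80.4
finger_force: 0.0
```

Scaled: -120.5 mm / 600 = -0.2008, -110 mm / 600 = -0.1833.

Call:
drive_tool --pt "-0.04 0.0733 0 0 1" --pt "-0.08 0.1467 0 0 1" --pt "-0.12 0.15 0 0 1" --pt "-0.1833 0.1167 0 0 1" --pt "-0.2008 0.095 0 0 1"

```text
time_s: 7.65
eef_pos: [447.3, -287.9, 90.1]
orientation: [1.0, -0.001, -0.001, -0.001]
wrist_force: [0.1, 1.1, 0.2]
gripper_width: 91.9
finger_force: 0.0
```

Call:
drive_tool --pt "0 0 0 0 1" --pt "0 0 0.045 0 1" --pt "0 0 0.09 0 1" --pt "0 0 0.09 0 0.5" --pt "0 0 0.09 0 0"

```text
time_s: 8.15
eef_pos: [452.0, -289.0, 36.8]
orientation: [1.0, 0.0, -0.0, -0.0]
wrist_force: [0.1, -0.1, -0.5]
gripper_width: 77.8
finger_force: 0.0
```

Call:
drive_tool --pt "0 0 0 0 0" --pt "0 0 0 0 0" --pt "0 0 0 0 0" --pt "0 0 0 0 0" --pt "0 0 0 0 0"

```text
time_s: 8.65
eef_pos: [451.5, -288.8, 36.9]
orientation: [1.0, -0.0, 0.0, 0.0]
wrist_force: [0.1, -0.0, 0.8]
gripper_width: 38.5
finger_force: 0.0
```

Call:
drive_tool --pt "0 0 0 0 0" --pt "0 0 0 0 0" --pt "0 0 0 0 0" --pt "0 0 0 0 0" --pt "0 0 0 0 0"

```text
time_s: 9.15
eef_pos: [451.4, -288.8, 36.7]
orientation: [1.0, -0.0, 0.0, 0.0]
wrist_force: [0.1, 0.1, 3.5]
gripper_width: 28.2
finger_force: 11.9
```

Scaled: -135 mm / 600 = -0.225, -90 mm / 600 = -0.15.

Call:
drive_tool --pt "0 0 -0.045 0 0" --pt "0 0 -0.09 0 0" --pt "0.0133 -0.075 -0.09 0 0" --pt "0.0267 -0.15 -0.09 0 0" --pt "0.04 -0.225 -0.09 0 0"

```text
time_s: 9.65
eef_pos: [475.3, -152.5, 90.7]
orientation: [1.0, -0.001, 0.0, 0.0]
wrist_force: [1.3, 0.1, -0.4]
gripper_width: 28.1
finger_force: 11.9
```

Scaled: 49.5 mm / 600 = 0.0825, 44 mm / 600 = 0.0733.

Call:
drive_tool --pt "0 -0.0683 0 0 0" --pt "0 -0.0683 0.0167 0 0" --pt "0 -0.0683 0.05 0 0" --pt "0 -0.0683 0.0733 0 0" --pt "0 -0.0683 0.0825 0 0"

```text
time_s: 10.15
eef_pos: [474.5, -112.8, 39.8]
orientation: [1.0, -0.0, -0.001, -0.0]
wrist_force: [-2.3, 2.0, 17.2]
gripper_width: 28.0
finger_force: 12.0
```

Scaled: 0.5 mm / 600 = 0.0008.

Call:
drive_tool --pt "0 0 0.0008 0 0.1" --pt "0 0 0.0008 0 0.55" --pt "0 0 0.0008 0 0.55" --pt "0 0 0.0008 0 0.55" --pt "0 0 0.0008 0 0.55"

```text
time_s: 10.65
eef_pos: [475.5, -112.9, 40.8]
orientation: [1.0, -0.0, 0.0, 0.0]
wrist_force: [-0.3, -0.6, 0.1]
gripper_width: 50.4
finger_force: 0.0
```

Scaled: 138 mm / 600 = 0.23, 92 mm / 600 = 0.1533.

Call:
drive_tool --pt "0 0 -0.0333 0 0.55" --pt "0 0 -0.0833 0 0.8" --pt "0.0267 0.0767 -0.0833 0 1" --pt "0.0533 0.1533 -0.0833 0 1" --pt "0.08 0.23 -0.0833 0 1"

```text
time_s: 11.15
eef_pos: [524.1, -252.3, 91.4]
orientation: [1.0, 0.0, 0.001, 0.0]
wrist_force: [1.6, -0.4, -0.0]
gripper_width: 80.4
finger_force: 0.0
```

Scaled: 73 mm / 600 = 0.1217, 54 mm / 600 = 0.09.

Call:
drive_tool --pt "0.0233 0.0667 0 0 1" --pt "0.0433 0.1217 0 0 1" --pt "0.0433 0.1217 0 0 1" --pt "0.0433 0.1217 0.045 0 1" --pt "0.0433 0.1217 0.09 0 1"

```text
time_s: 11.65
eef_pos: [549.5, -323.7, 36.6]
orientation: [1.0, -0.0, 0.001, 0.0]
wrist_force: [-0.3, -0.1, 0.1]
gripper_width: 91.7
finger_force: 0.0
```

Call:
drive_tool --pt "0 0 0 0 0.5" --pt "0 0 0 0 0" --pt "0 0 0 0 0" --pt "0 0 0 0 0" --pt "0 0 0 0 0"

```text
time_s: 12.15
eef_pos: [549.9, -324.0, 37.7]
orientation: [1.0, -0.0, 0.001, 0.0]
wrist_force: [0.6, -0.2, -0.3]
gripper_width: 53.8
finger_force: 0.0
```

Call:
drive_tool --pt "0 0 0 0 0" --pt "0 0 0 0 0" --pt "0 0 0 0 0" --pt "0 0 0 0 0" --pt "0 0 0 0 0"

```text
time_s: 12.65
eef_pos: [549.3, -323.8, 36.7]
orientation: [1.0, -0.0, 0.0, 0.0]
wrist_force: [0.3, -0.9, 2.1]
gripper_width: 29.5
finger_force: 11.2
```

Scaled: -54 mm / 600 = -0.09, -27 mm / 600 = -0.045.

Call:
drive_tool --pt "0 0 0 0 0" --pt "0 0 0 0 0" --pt "0 0 0 0 0" --pt "0 0 -0.045 0 0" --pt "0 0 -0.09 0 0"

```text
time_s: 13.15
eef_pos: [548.5, -323.2, 90.0]
orientation: [1.0, -0.0, -0.001, -0.001]
wrist_force: [0.3, -0.1, -0.3]
gripper_width: 29.4
finger_force: 11.3
```

Scaled: -184 mm / 600 = -0.3067, -148 mm / 600 = -0.2467.

Call:
drive_tool --pt "-0.0383 -0.0617 0 0 0" --pt "-0.0767 -0.1233 0 0 0" --pt "-0.115 -0.185 0 0 0" --pt "-0.1533 -0.2467 0 0 0" --pt "-0.1933 -0.3067 0 0 0"

```text
time_s: 13.65
eef_pos: [432.2, -138.4, 90.4]
orientation: [1.0, -0.0, 0.0, -0.0]
wrist_force: [0.7, 0.2, -0.3]
gripper_width: 29.3
finger_force: 11.3
```

Call:
drive_tool --pt "0 0 0 0 0" --pt "0 0 0.0333 0 0" --pt "0 0 0.0667 0 0" --pt "0 0 0.0767 0 0" --pt "0 0 0.0825 0 0"

```text
time_s: 14.15
eef_pos: [433.3, -139.9, 40.6]
orientation: [1.0, -0.0, -0.0, -0.0]
wrist_force: [-0.9, 0.6, 5.7]
gripper_width: 29.2
finger_force: 11.3
```

Call:
drive_tool --pt "0 0 0 0 0.1" --pt "0 0 0 0 0.55" --pt "0 0 0 0 0.55" --pt "0 0 0 0 0.55" --pt "0 0 0 0 0.55"

```text
time_s: 14.65
eef_pos: [433.6, -139.8, 41.4]
orientation: [1.0, -0.0, 0.0, 0.0]
wrist_force: [-0.3, -0.7, -0.2]
gripper_width: 50.2
finger_force: 0.0
```

Call:
drive_tool --pt "0 0 -0.0417 0 0.55" --pt "0 0 -0.1 0 0.55" --pt "-0.025 0.0583 -0.15 0 0.7" --pt "-0.0667 0.1333 -0.1833 0 0.7" --pt "-0.1 0.2167 -0.1833 0 0.7"

```text
time_s: 15.15
eef_pos: [377.0, -263.1, 153.5]
orientation: [1.0, 0.001, 0.002, 0.001]
wrist_force: [1.2, -0.7, 0.9]
gripper_width: 64.2
finger_force: 0.0
```

```bash
python3 - <<'E'
from plant import arm
import cv2
c=arm.camera("top")["frame"][:,:,::-1]; s=arm.camera("scene")["frame"][:,:,::-1]
cv2.imwrite("pics/top2.png",c);cv2.imwrite("pics/scene2.png",s)
r=lambda i:cv2.resize(i,None,fx=3,fy=3,interpolation=cv2.INTER_CUBIC)
cv2.imwrite("pics/c5.png",cv2.hconcat([r(c[150:270,290:430]),r(s[160:280,260:386])]))
E
```

```text
(no output)
```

View pics/c5.png

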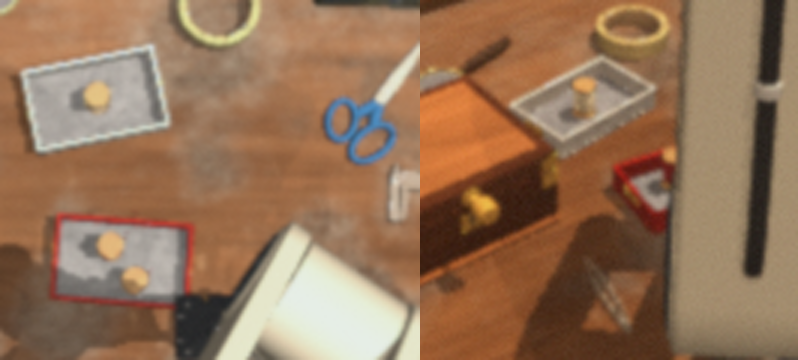

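All three spools stand on end: the white one at (96,96) in the white tray, the red ones at (110,246) and (135,280) in the red tray. The trays haven't moved. Next is an accurate case pose, fitted from both views.

```bash
python3 - <<'E'
from plant import arm
import cv2
c=cv2.imread("pics/top2.png"); s=cv2.imread("pics/scene2.png")
r=lambda i:cv2.resize(i,None,fx=4,fy=4,interpolation=cv2.INTER_CUBIC)
cv2.imwrite("pics/c6.png",cv2.hconcat([r(c[165:245,205:291]),r(s[180:260,215:310])]))
E
```

```text
(no output)
```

View pics/c6.png

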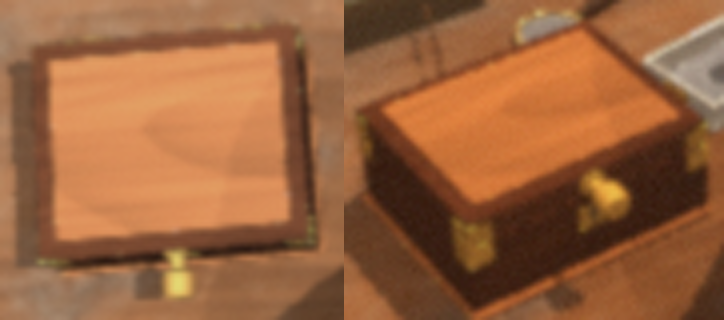

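The crop shows the lid's top corners at (36,47), (302,28), (314,238) and (40,258) in the top view, and (362,112), (588,20), (704,115) and (470,215) in the scene view. The knob is at (178,282) and (608,198).

```bash
python3 - <<'E'
from h import *
from scipy.optimize import least_squares
np.set_printoptions(precision=3,suppress=True)
# order: back-left, back-right, front-right, front-left
T=[crop(p,4,(205,165)) for p in[(36,47),(302,28),(314,238),(40,258)]]
P=[crop(p,4,(205,165)) for p in[(50,62),(281,42),(292,221),(55,242)]]
S=[crop((p[0]-344,p[1]),4,(215,180)) for p in[(362,112),(588,20),(704,115),(470,215)]]
kt=crop((178,282),4,(205,165)); ks=crop((608-344,198),4,(215,180))
print("knob tri",*tri(kt,ks))
def model(p,k="both"):
    cx,cy,a,hx,hy,px,py=p; c,s=np.cos(a),np.sin(a)
    g=lambda x,y,z:[cx+c*x-s*y,cy+s*x+c*y,z]
    sg=[(1,1),(1,-1),(-1,-1),(-1,1)]
    L=[g(i*hx,j*hy,99) for i,j in sg]; Q=[g(i*px,j*py,102) for i,j in sg]
    return np.concatenate([proj("top",L)-T,proj("top",Q)-P,proj("scene",L)-S,proj("top",g(-117,0,97))-[kt],proj("scene",g(-117,0,88))-[ks]])
r=least_squares(lambda p:model(p).ravel(),[572,143,.07,90,110,75,95],loss="soft_l1")
print(r.x,r.cost); print(model(r.x))
c,s=np.cos(r.x[2]),np.sin(r.x[2])
print("knob",r.x[0]-117*c,r.x[1]-117*s,"hinge",r.x[0]+93.5*c,r.x[1]+93.5*s)
E
```

```text
knob tri [457.274 137.672  89.092] 0.5864641004295132
[571.355 143.985   0.074  86.266 108.728  74.165  95.541] 4.716832340272872
[[-0.339  0.332]
 [-1.156 -0.234]
 [-0.772 -0.703]
 [ 0.541 -0.342]
 [ 0.022 -0.365]
 [ 0.219 -0.051]
 [ 0.304  0.04 ]
 [ 0.464 -0.49 ]
 [-0.271 -0.848]
 [ 0.485 -0.089]
 [ 0.41   0.808]
 [-0.845  1.787]
 [ 0.187  0.559]
 [ 1.186  0.502]]
knob 454.67447261787817 135.34216615150714 hinge 664.5992942298382 150.89270540861176
```

Scaled: -205 mm / 600 = -0.3417, -164 mm / 600 = -0.2733.

Call:
drive_tool --pt "0.0133 -0.0667 0 0 0.7" --pt "0.0283 -0.1367 0 0 0.7" --pt "0.0417 -0.205 0 0 0.7" --pt "0.055 -0.2733 0 0 0.7" --pt "0.0683 -0.3417 0 0 0.7"

```text
time_s: 15.75
eef_pos: [417.5, -54.6, 150.8]
orientation: [1.0, -0.0, 0.0, -0.0]
wrist_force: [1.1, -0.3, 0.3]
gripper_width: 64.2
finger_force: 0.0
```

Scaled: -201 mm / 600 = -0.335, -170 mm / 600 = -0.2833, -0.074 rad / 3.1416 = -0.0236.

Call:
drive_tool --pt "0.0167 -0.0667 0 -0.0064 0.7" --pt "0.0333 -0.1333 0 -0.0127 0.7" --pt "0.05 -0.2167 0 -0.0191 0.7" --pt "0.06 -0.2833 0 -0.0236 0.7" --pt "0.07 -0.335 0 -0.0236 0.7"

```text
time_s: 16.25
eef_pos: [459.4, 147.4, 150.7]
orientation: [0.999, 0.038, -0.0, -0.0]
wrist_force: [0.5, -0.1, 0.1]
gripper_width: 64.3
finger_force: 0.0
```

Call:
drive_tool --pt "0 0 0 0 0.7" --pt "0 0 0 0 0.7" --pt "0 0 0 0 0.7" --pt "0 0 0 0 0.7" --pt "0 0 0 0 0.7" --force 25

```text
time_s: 16.75
eef_pos: [459.6, 143.5, 150.8]
orientation: [0.999, 0.036, -0.0, 0.0]
wrist_force: [-0.5, -0.8, 0.5]
gripper_width: 64.6
finger_force: 0.0
```

```bash
python3 - <<'E'
from plant import arm
for _ in range(1):
    s=arm.state(); print(s["eef_pos"],s["orientation"])
E
```

```text
[459.59567142 143.4583479  150.81834215] [ 9.99345432e-01  3.61760061e-02 -4.64049043e-05  3.85744133e-05]
```

Scaled: 61 mm / 600 = 0.1017, -3.5 mm / 600 = -0.0058.

Call:
drive_tool --pt "-0.0058 0.0117 0.0167 0 0.7" --pt "-0.0058 0.0117 0.05 0 0.7" --pt "-0.0058 0.0117 0.0833 0 0.7" --pt "-0.0058 0.0117 0.1017 0 0.7" --pt "-0.0058 0.0117 0.1017 0 0.6"

```text
time_s: 17.25
eef_pos: [455.4, 136.2, 88.2]
orientation: [0.999, 0.037, -0.002, 0.0]
wrist_force: [-0.0, 0.7, -0.3]
gripper_width: 58.1
finger_force: 0.0
```

Call:
drive_tool --pt "0 0 0 0 0.5" --pt "0 0 0 0 0.4" --pt "0 0 0 0 0" --pt "0 0 0 0 0" --pt "0 0 0 0 0"

```text
time_s: 17.75
eef_pos: [457.1, 137.7, 90.3]
orientation: [0.999, 0.037, 0.001, -0.001]
wrist_force: [-1.3, 4.0, 2.3]
gripper_width: 24.2
finger_force: 25.0
```

Call:
drive_tool --pt "0 0 0 0 0" --pt "0 0 0 0 0" --pt "0 0 0 0 0" --pt "0 0 0 0 0" --pt "0 0 0 0 0"

```text
time_s: 18.25
eef_pos: [457.1, 137.8, 90.3]
orientation: [0.999, 0.037, 0.0, -0.0]
wrist_force: [-2.1, 5.0, 5.4]
gripper_width: 24.8
finger_force: 25.0
```

Scaled: -54.1 mm / 600 = -0.0902, -43.5 mm / 600 = -0.0725.

Call:
drive_tool --pt "0.0015 0 -0.0183 0 0" --pt "0.004 0 -0.0365 0 0" --pt "0.0075 0 -0.0547 0 0" --pt "0.0118 0 -0.0725 0 0" --pt "0.0172 0 -0.0902 0 0"

```text
time_s: 18.75
eef_pos: [467.2, 138.5, 144.3]
orientation: [0.999, 0.037, 0.0, -0.001]
wrist_force: [1.1, 5.9, -2.9]
gripper_width: 24.3
finger_force: 25.0
```

Forces are small and the lid is moving. Continuing along the arc.

Scaled: -64.5 mm / 600 = -0.1075, -58.6 mm / 600 = -0.0977.

Call:
drive_tool --pt "0.0108 0 -0.0287 0 0" --pt "0.0242 0 -0.0563 0 0" --pt "0.0398 0 -0.0827 0 0" --pt "0.0503 0 -0.0977 0 0" --pt "0.0578 0 -0.1075 0 0"

```text
time_s: 19.25
eef_pos: [501.8, 141.2, 208.9]
orientation: [0.999, 0.037, 0.0, -0.001]
wrist_force: [-0.2, 6.0, -3.2]
gripper_width: 24.3
finger_force: 25.0
```

Call:
drive_tool --pt "0.0098 0 -0.0118 0 0" --pt "0.02 0 -0.0232 0 0" --pt "0.0308 0 -0.0342 0 0" --pt "0.042 0 -0.0447 0 0" --pt "0.042 0 -0.0447 0 0"

```text
time_s: 19.75
eef_pos: [527.0, 143.2, 235.6]
orientation: [0.999, 0.037, -0.0, -0.001]
wrist_force: [-0.9, 6.0, -2.1]
gripper_width: 24.5
finger_force: 25.0
```

Scaled: 45.5 mm / 600 = 0.0758, 35.8 mm / 600 = 0.0597.

Call:
drive_tool --pt "0.014 0 -0.0118 0 0" --pt "0.0287 0 -0.023 0 0" --pt "0.0438 0 -0.0333 0 0" --pt "0.0597 0 -0.043 0 0" --pt "0.0758 0 -0.0517 0 0"

```text
time_s: 20.25
eef_pos: [571.6, 146.7, 266.1]
orientation: [0.999, 0.037, -0.001, -0.001]
wrist_force: [-2.0, 6.1, -2.2]
gripper_width: 24.4
finger_force: 25.0
```

Call:
drive_tool --pt "0 0 0 0 0" --pt "0 0 0 0 0" --pt "0 0 0 0 0" --pt "0 0 0 0 0" --pt "0 0 0 0 0"

```text
time_s: 20.75
eef_pos: [571.4, 146.7, 266.0]
orientation: [0.999, 0.037, -0.001, -0.001]
wrist_force: [-3.2, 6.1, 1.1]
gripper_width: 24.3
finger_force: 25.0
```

```bash
python3 - <<'E'
from plant import arm
import cv2
c=arm.camera("top")["frame"][:,:,::-1]; s=arm.camera("scene")["frame"][:,:,::-1]
cv2.imwrite("pics/top3.png",c);cv2.imwrite("pics/scene3.png",s)
r=lambda i:cv2.resize(i,None,fx=3,fy=3,interpolation=cv2.INTER_CUBIC)
cv2.imwrite("pics/c7.png",cv2.hconcat([r(c[130:260,200:335]),r(s[130:260,200:330])]))
st=arm.state();print(st["eef_pos"],st["orientation"])
E
```

```text
[571.45739365 146.63020262 265.96766825] [ 9.99318875e-01  3.68869396e-02 -6.37471137e-04 -8.56304682e-04]
```

View pics/c7.png

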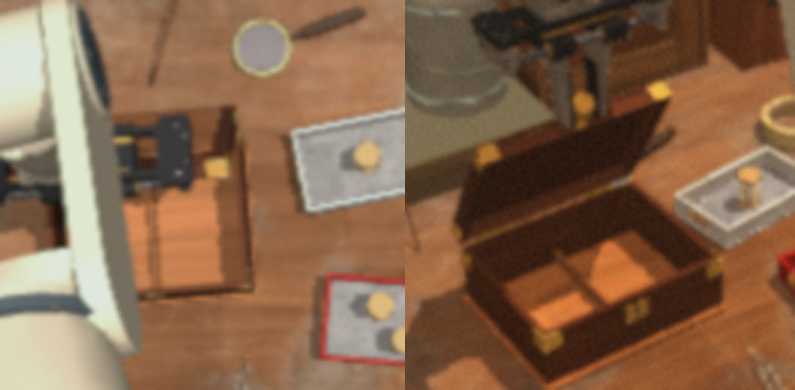

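The lid is open with the knob at (585,105) still between the pads. The TCP's displacement chord (about 210 mm on a 210.8 mm radius) gives about 60 degrees, and it is steady, so I'm handing in.

```bash
python3 -c "
from plant import arm
print(arm.finish_job())"
```

```text
the job is handed in; nothing more can be done
None
```

The two red spools stand on end in the red tray and the white one in the white tray, and the arm is still holding the lid by its knob at about 60 degrees; I handed the job in after about 21 s.

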